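# Sweep the round perfume caps through the gate into the slot

## Task

With a fingertip or the outside of the fingers, sweep the three round brass caps across the top of the wooden case and through the gap in its low wall, one at a time, so that each drops into the slot behind the wall. Only push them: never lift one off the case. Leave the square cap and the corked vial where they stand on the case, and the things on the table around it undisturbed.

Things in the scene. Friction and masses are not known exactly. Their poses are not given: they have to be found in the camera images.
- case: Fixed low wooden case, 260 x 260 mm, on the table. Origin: centre of its underside. Its flat top (deck), 105 mm above the table, spans x -130 to 130, y -130 to 76 mm of its own frame. A rim 5 mm high, 6 mm wide edges the deck at x = -130, x = 130 and y = -130. At yaw 0 the slot (+y side) is on the robot's left; yaw up to 0.5 rad either way and place differ at each start.
- gate (a point): Middle of the gate, at deck height, on the edge where the deck ends and the slot begins (case frame: 0, 76, 105 mm). Axes as the case: +y leads through the gate into the slot. The gate is a gap 48 mm wide (x -24 to 24) in a wall 18 mm high above the deck and 10 mm thick (y 66 to 76) that crosses the deck from side to side.
- slot (a point): Centre of the slot's mouth at deck height (case frame: 0, 98, 105 mm). The open slot lies directly behind wall and gate, x -55 to 55, y 76 to 120 mm, its floor 99 mm below the deck; its outer wall (y 120 to 130) rises 18 mm above the deck.
- cap_a: One of three identical round brass bottle caps, a plain disc 32 mm across and 16 mm high, about 45 g, standing flat and loose on the deck; slides when pushed. Origin: centre of its underside. At the start at least 50 mm centre to centre from other caps and 45 mm from the square cap and the vial, 80 to 160 mm before the edge of the slot.
- cap_b: One of three identical round brass bottle caps, a plain disc 32 mm across and 16 mm high, about 45 g, standing flat and loose on the deck; slides when pushed. Origin: centre of its underside. At the start at least 50 mm centre to centre from other caps and 45 mm from the square cap and the vial, 80 to 160 mm before the edge of the slot.
- cap_c: One of three identical round brass bottle caps, a plain disc 32 mm across and 16 mm high, about 45 g, standing flat and loose on the deck; slides when pushed. Origin: centre of its underside. At the start at least 50 mm centre to centre from other caps and 45 mm from the square cap and the vial, 80 to 160 mm before the edge of the slot.
- cap_a_center (a point): Centre of the round cap cap_a (8 mm above its underside).
- cap_b_center (a point): Centre of the round cap cap_b (8 mm above its underside).
- cap_c_center (a point): Centre of the round cap cap_c (8 mm above its underside).
- square_cap: Square brass cap, 28 x 28 x 18 mm, loose, 60 g, standing on the deck to one side near the wall; to be left alone. Origin: centre of its underside.
- vial: Small amber glass vial with a cork, 26 mm across, 46 mm high, loose, standing on the deck to the other side near the wall (it and the square cap trade sides); to be left alone. Origin: centre of its underside.
- flask: Dark stoppered flask on the table, 64 mm across, 167 mm high, to the left of the case; bystander. Origin: centre of its underside.
- beaker: Empty glass beaker on the table, 60 mm across, 70 mm high, to the right of the case; bystander. Origin: centre of its underside.
- spatula: Spatula 200 mm long lying on the table to the robot's left; bystander. Origin on its handle's line, at its underside.

How it is judged:
By the outcome, as a careful person would: the job done as asked, in the order asked, and still so for the second after the job is handed in, with the robot touching nothing.
It also fails if it takes over 64 s, if anything falls off the work surface, if the arm or the gripper's body presses on something with over 40 N, if the wrist force passes 120 N, or if a joint passes its speed limit or range.

## Robot

A 6-joint arm with a two-finger parallel gripper is mounted at the origin on the work surface. World frame = base frame: x ahead of the robot, y to its left, z up, the work surface at z = 0. Lengths are in m, angles in rad, forces in N, time in s.
With the tool pointing down it reaches from about 0.4 to 0.825 m from the base axis. Payload 7 kg.
Tool frame: the origin (TCP) lies on the mounting face of the last link; the fingertips stand arm.tcp_to_tips ahead of it and the grasp point (between the pads) lies 159 mm ahead of it (arm.tcp_to_tips is the distance from the TCP to the fingertips, in m); z points along the fingers, y is the direction in which the jaws open and shut (so a half turn about z gives the same grasp; the last joint's range is limited). The gripper opens to 88 mm and grips with 3 to 60 N. Pads are 19 mm wide; open, the fingers measure 130 mm over their backs; the gripper's body (78 mm by 193 mm) begins 47 mm behind the grasp point.
Start: joints at [-0.948, 0.359, 0.012, 0, -1.224, -0.288], TCP at [0.222, -0.638, 0.405] pointing down, gripper open.
Joint ranges: [-3.07, 3.07], [-1.43, 2.12], [-1.02, 1.25], [-3.03, 1.67], [-3.05, -0], [-3.03, 3.03]. Speed limits (rad/s): [2.39, 2.39, 3.01, 3.14, 3.14, 3.14].

## Interface

Orientations are given as [roll, pitch, yaw] about the fixed x, y, z axes, in that order (R = Rz(yaw) Ry(pitch) Rx(roll)).
In Python, from station import arm, cams, job_done, finder gives the robot as it stands.
- The arm moves only by the tool play_rows, never from a script. Its argument "targets" is a list that holds one entry, the list of rows, each a list of 4 numbers: the shift along the tool's x, y, z in m, then the turn about the tool's z in degrees. A call has 1 to 5 rows; each row is the pose to reach, as a shift and turn from the pose commanded when the call began, along the tool's axes at that moment; what a row does not reach only later rows make up. A row lasts 1/8 s, in which the tool goes at most 62.5 mm and 10.7 degrees, less where a joint would pass 70% of its speed; a pose out of reach is approached as far as the arm can. A call with a gripper value outside its range is refused whole. "grip" is the closure in counts, from 0 (fully open) to 255 (shut), set as the call begins (left out, the last holds). The fingers move at their own pace and stop on an object; "newtons" is the grip in N (left out, the last holds). Time passes only in rows, so rows that repeat a pose let the fingers close. It gives the time, the measured TCP pose, the force and the opening at its end, in the units of the state.
- arm.get_state(): the state, without advancing time (a new reading comes with each control period).
- cams.grab_frame(name): name is "side" or "top"; returns (picture, depth): 420x560x3 uint8, red, green, blue; 420x560 float32, m along the optical axis (not along the pixel's ray), 0 where there is no reading.
- cams.camera_params(name): a dict with "intrinsics" (3x3 intrinsics, pixels), "position" and "attitude" of the camera in the world. Camera axes: x right, y down, z forward; pixel columns grow to the right and rows downward; lengths in m; the calibration is good to about 2 mm. A picture is of the moment at which its call begins. camera_params takes no time and is no camera call.
- job_done(): hands the job in, once; it reports no verdict.
Trained networks look in the newest picture that a camera, given by its name, has taken for a name from the list of things; names that differ only in an ending like _2 or _b are one class to them, and where a whole thing is asked for, a point or a joint stands for the part that bears it (a point fixed in the world has none). Each returns a list of dicts, best first, with "score" (0 to 1); they miss things now and then, are a little off and sometimes report something else, mostly with a low value. They report only what shows in the picture. A call takes as long as a camera call.
- finder.find_in(camera, query): "xyz" ([x, y, z] in m, in world coordinates, good to about 4 mm: the middle of the surface that is visible of it).
- finder.masks_of(camera, query): "mask" (420x560 bool, what is visible of it).
The state is a dict: "t": time; "q": joint angles; "qd": joint speeds; "joint_efforts": joint torques, N m; "eef_pos": TCP position; "ee_rot": TCP orientation; "force": force on the tool from outside, world axes, zero at the start; "moment": the same for the moment, N m; "width": finger opening in m.
Only numpy, scipy, OpenCV 4.12 (cv2) and the standard library are available. Lean on these libraries where they do the work, as an engineer would, in place of code of your own. Each camera call takes 0.05 s, during which the arm holds its last target. There are 200 camera calls.

## Working session

There is one attempt and no reset: what is moved stays moved. The work goes in short steps, Python scripts to look and compute and a tool call to move; the robot and the scene stay as the last step left them, time stands still between calls to the robot, and variables do not carry over. Pictures are saved under pics/ and viewed, about 8 in all and at most 12, crops included, and the job is handed in when it is done.

Besides the shell and the picture viewer there is one more tool, called after "Call:" in YAML: its name, and indented under it one key for each argument. play_rows: Moves the arm, as the interface text tells. Its arguments: {"type":"object","properties":{"targets":{"type":"array","items":{"type":"array","items":{"type":"array","items":{"type":"number"}}}},"grip":{"type":"number"},"newtons":{"type":"number"}},"required":["targets"]}

```bash
mkdir -p pics; ls; python3 - <<'E'
from station import arm,cams,finder
import cv2,numpy as np
s=arm.get_state();print({k:np.round(v,3).tolist() for k,v in s.items()},arm.tcp_to_tips)
for c in ("top","side"):
    im,d=cams.grab_frame(c);cv2.imwrite(f"pics/{c}0.png",im[:,:,::-1]);np.savez(f"{c}0.npz",im=im,d=d)
    p=cams.camera_params(c);print(c,p)
    for q in ("cap_a","square_cap","vial","case","gate","slot"):
        try: print(q,[(round(r["score"],2),np.round(r["xyz"],3).tolist()) for r in finder.find_in(c,q)])
        except Exception as e: print(q,e)
E
```

```text
pics
{'t': 0.0, 'q': [-0.948, 0.359, 0.011, -0.0, -1.224, -0.288], 'qd': [0.001, 0.0, 0.001, -0.002, 0.001, -0.0], 'joint_efforts': [0.001, -58.272, 29.306, 6.997, 0.007, -0.0], 'eef_pos': [0.222, -0.637, 0.404], 'ee_rot': [3.14, -0.0, -2.807], 'force': [0.023, -0.433, -0.065], 'moment': [0.048, -0.04, -0.038], 'width': 0.088} 0.1781
top {'intrinsics': array([[460.37728971,   0.        , 279.7345538 ],
       [  0.        , 460.37728971, 211.68268719],
       [  0.        ,   0.        ,   1.        ]]), 'position': array([0.30801091, 0.02956669, 1.26303779]), 'attitude': array([-2.99378856,  0.00367147, -1.56494262])}
cap_a [(0.52, [0.492, -0.066, 0.119]), (0.45, [0.553, -0.033, 0.117])]
square_cap [(0.71, [0.554, -0.028, 0.117]), (0.67, [0.425, 0.036, 0.126])]
vial [(0.42, [0.607, 0.106, 0.134])]
case [(0.88, [0.53, 0.036, 0.106]), (0.63, [0.597, -0.375, 0.043])]
gate [(0.81, [0.527, 0.036, 0.106]), (0.41, [0.619, -0.012, 0.12]), (0.16, [0.362, 0.461, 0.0])]
slot [(0.69, [0.53, 0.035, 0.107]), (0.45, [0.552, -0.033, 0.119])]
side {'intrinsics': array([[379.04447093,   0.        , 283.0182643 ],
       [  0.        , 379.04447093, 210.24251978],
       [  0.        ,   0.        ,   1.        ]]), 'position': array([0.10781069, 0.74110013, 0.74921914]), 'attitude': array([-2.24565004,  0.01562075, -2.67529394])}
cap_a [(0.4, [0.486, -0.058, 0.127])]
square_cap [(0.66, [0.419, 0.036, 0.12])]
vial []
case [(0.56, [0.505, 0.108, 0.103])]
gate [(0.75, [0.505, 0.109, 0.104])]
slot [(0.89, [0.508, 0.107, 0.104])]
```

```bash
cat > h.py <<'E'
import numpy as np,cv2
from scipy.spatial.transform import Rotation as R
from station import arm,cams,finder
def cam(c):
    p=cams.camera_params(c);return p["intrinsics"],np.array(p["position"]),R.from_euler('xyz',p["attitude"]).as_matrix()
def cloud(c,d):
    K,t,M=cam(c);v,u=np.mgrid[:420,:560]
    return np.stack([(u-K[0,2])/K[0,0]*d,(v-K[1,2])/K[1,1]*d,d],-1)@M.T+t
def proj(c,X):
    K,t,M=cam(c);p=(np.asarray(X)-t)@M@K.T;return p[...,:2]/p[...,2:]
def ortho(c,im,x0,y0,n,s,z):  # rows: x down from x0 (far at top), columns: y falling from y0 ; s m/px
    i,j=np.mgrid[:n,:n];P=np.stack([x0-i*s,y0-j*s,np.full(i.shape,z)],-1)
    m=proj(c,P).astype(np.float32);return cv2.remap(im,m[...,0],m[...,1],cv2.INTER_CUBIC)
E
python3 - <<'E'
from h import *
f=np.load("top0.npz");P=cloud("top",f["d"])
z=P[...,2];roi=(P[...,0]>.3)&(P[...,0]<.8)&(abs(P[...,1]-.03)<.25)
print(np.histogram(z[roi],bins=np.arange(0,.18,.004)))
deck=(roi&(abs(z-.105)<.003)).astype(np.uint8)
q=P[deck>0][:,:2];print(len(q),cv2.minAreaRect((q*1000).astype(np.float32)))
q=P[roi&(z>.1)&(z<.13)][:,:2];print(cv2.minAreaRect((q*1000).astype(np.float32)))
o=ortho("top",f["im"],.72,.23,390,.001,.105)
o=cv2.resize(o,None,fx=1.5,fy=1.5,interpolation=2)
cv2.imwrite("pics/o0.png",o[:,:,::-1])
E
```

```text
(array([9093, 1354,  114,   15,    9,   10,   22,   15,   15,   18,    8,
         19,   13,   28,   35,   24,   18,   16,   16,   19,   19,   37,
         72,   23,  108, 2320, 4590, 1071,  136,  240,  742,  253,   18,
         31,   10,    2,    5,   12,    7,    1,    0,    0,    0,    0]), array([0.   , 0.004, 0.008, 0.012, 0.016, 0.02 , 0.024, 0.028, 0.032,
       0.036, 0.04 , 0.044, 0.048, 0.052, 0.056, 0.06 , 0.064, 0.068,
       0.072, 0.076, 0.08 , 0.084, 0.088, 0.092, 0.096, 0.1  , 0.104,
       0.108, 0.112, 0.116, 0.12 , 0.124, 0.128, 0.132, 0.136, 0.14 ,
       0.144, 0.148, 0.152, 0.156, 0.16 , 0.164, 0.168, 0.172, 0.176]))
6316 ((531.4498291015625, 32.485015869140625), (261.9341735839844, 256.23748779296875), 21.57403564453125)
((530.9144287109375, 34.390838623046875), (261.7143249511719, 260.3011169433594), 21.98665428161621)
```

View pics/top0.png

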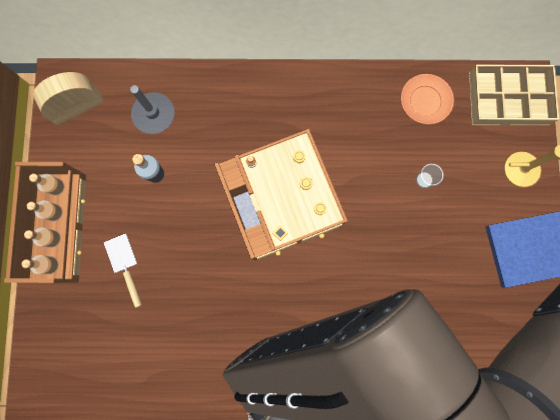

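View pics/o0.png

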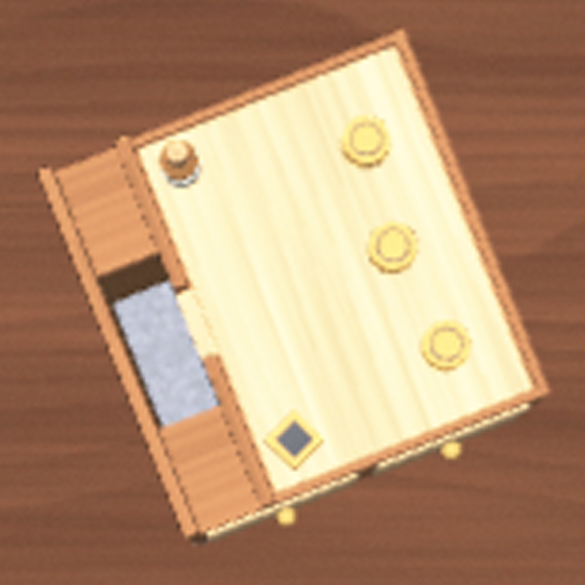

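Top view: the slot is on the left and the gate is at about ortho (190,325). The caps are at ortho (366,141), (392,247) and (446,345), the vial at (180,165) and the square cap at (294,440). All paths to the gate are clear. Case yaw is about 22°, centre (0.531, 0.034). I'll push with the fingers nearly shut, so the cap nests between the two fingertip edges.

```bash
cat >> h.py <<'E'
PSI=np.radians(22.0);C=np.array([.531,.0344]);B=np.array([[np.cos(PSI),-np.sin(PSI)],[np.sin(PSI),np.cos(PSI)]])
OFF=.0247  # TCP axis to centre of nested cap, along heading (tool -x)
def c2w(p): return C+B@np.asarray(p)
def w2c(w): return B.T@(np.asarray(w)[:2]-C)
def plan(*ways):  # (case x,y in mm of nest point, heading offset deg from case +y (ccw), tip z m)
    s=arm.get_state();p=np.array(s["eef_pos"]);y=s["ee_rot"][2]
    ex=np.array([np.cos(y),np.sin(y)]);ey=np.array([np.sin(y),-np.cos(y)])
    nest=p[:2]-OFF*ex
    print("t%.2f"%s["t"],"tcp",np.round(p,4),"yaw%.1f"%np.degrees(y),"nest case mm",np.round(w2c(nest)*1000,1),"tip z %.4f"%(p[2]-arm.tcp_to_tips),"F",np.round(s["force"],1),"w %.4f"%s["width"])
    for x,yy,o,z in ways:
        h=PSI+np.pi/2+np.radians(o);t=c2w([x/1000,yy/1000])-OFF*np.array([np.cos(h),np.sin(h)])
        d=t-p[:2];yaw=h-np.pi;turn=-(yaw-y+np.pi)%(2*np.pi)-np.pi if 0 else -((yaw-y+np.pi)%(2*np.pi)-np.pi)
        print((x,yy,o),"shift %.4f %.4f %.4f turn %.1f"%(d@ex,d@ey,-(z+arm.tcp_to_tips-p[2]),np.degrees(turn)))
E
python3 - <<'E'
from h import *
f=np.load("top0.npz")
o=cv2.cvtColor(ortho("top",f["im"],.72,.23,780,.0005,.121),cv2.COLOR_RGB2GRAY)
c=cv2.HoughCircles(cv2.GaussianBlur(o,(5,5),1),cv2.HOUGH_GRADIENT,1,60,param1=80,param2=14,minRadius=28,maxRadius=36)
for u,v,r in c[0]:
    w=np.array([.72-v*.0005,.23-u*.0005]);print(np.round(w,4),np.round(w2c(w)*1000,1),r)
for q in ("cap_a","vial","square_cap"):
    for r in finder.find_in("top",q): print(q,r["score"],np.round(w2c(r["xyz"])*1000,1))
plan((-5,-88,0,.19))
E
```

```text
Traceback (most recent call last):
TypeError: 'NoneType' object is not subscriptable
```

```bash
python3 - <<'E'
from h import *
f=np.load("top0.npz");P=cloud("top",f["d"]);z=P[...,2]
L=np.stack([((P[...,0]-C[0])*B[0,0]+(P[...,1]-C[1])*B[1,0]),((P[...,0]-C[0])*B[0,1]+(P[...,1]-C[1])*B[1,1])],-1)*1000
m=((z>.114)&(z<.16)&(abs(L[...,0])<118)&(L[...,1]>-118)&(L[...,1]<60)).astype(np.uint8)
n,l,st,c=cv2.connectedComponentsWithStats(m)
for i in range(1,n):
    if st[i,4]>15: print(st[i,4],np.round(L[l==i].mean(0),1),"rng",np.round(np.ptp(L[l==i],0)))
plan((-5,-88,0,.19))
E
```

```text
121 [ 67.3 -77.9] rng [31. 31.]
97 [95.3 42. ] rng [25. 26.]
121 [ -3.9 -67.8] rng [31. 31.]
127 [-77.1 -76.4] rng [30. 30.]
131 [-97.2  39.3] rng [35. 33.]
t0.70 tcp [ 0.2218 -0.6375  0.4047] yaw-160.8 nest case mm [-513.7 -508.4] tip z 0.2266 F [ 0.9  0.4 -0.3] w 0.0878
(-5, -88, 0) shift -0.5134 0.4202 0.0366 turn -92.8
```

Call:
play_rows:
  targets:
    - [[-0.045,0.037,0,-10],[-0.09,0.074,0,-20],[-0.135,0.111,0,-30],[-0.18,0.148,0,-40],[-0.225,0.185,0,-50]]
  grip: 217

```text
t: 1.32
eef_pos: [0.3741, -0.3872, 0.405]
ee_rot: [-3.141, -0.0, -1.928]
force: [1.9, 0.1, 0.7]
width: 0.0431
```

```bash
python3 -c "
from h import *
plan((-4,-86,0,.22))"
```

```text
t1.32 tcp [ 0.3741 -0.3872  0.405 ] yaw-110.5 nest case mm [-286.7 -313.9] tip z 0.2269 F [1.9 0.1 0.7] w 0.0431
(-4, -86, 0) shift -0.3655 -0.0712 0.0069 turn -42.5
```

Call:
play_rows:
  targets:
    - [[-0.05,-0.01,0,-8.5],[-0.1,-0.02,0,-17],[-0.15,-0.03,0,-25.5],[-0.2,-0.04,0,-34],[-0.25,-0.05,0,-42.5]]

```text
t: 1.95
eef_pos: [0.5097, -0.1714, 0.4051]
ee_rot: [-3.141, -0.0, -1.187]
force: [0.1, -0.6, -0.5]
width: 0.0133
```

```bash
python3 -c "
from h import *
plan((-4,-86,0,.22),(-4,-86,0,.112))"
```

```text
t1.95 tcp [ 0.5097 -0.1714  0.4051] yaw-68.0 nest case mm [ -96.8 -158.1] tip z 0.2270 F [ 0.1 -0.6 -0.5] w 0.0133
(-4, -86, 0) shift -0.0721 -0.0928 0.0070 turn -0.0
(-4, -86, 0) shift -0.0721 -0.0928 0.1150 turn -0.0
```

Call:
play_rows:
  targets:
    - [[-0.036,-0.046,0,0],[-0.072,-0.093,0,0],[-0.072,-0.093,0.04,0],[-0.072,-0.093,0.08,0],[-0.072,-0.093,0.08,0]]

```text
t: 2.58
eef_pos: [0.5678, -0.0716, 0.322]
ee_rot: [3.136, 0.002, -1.192]
force: [0.3, 0.5, 0.8]
width: 0.0131
```

```bash
python3 - <<'E'
from h import *
im,d=cams.grab_frame("side")
cv2.imwrite("pics/s1.png",cv2.resize(im[120:330,150:430,::-1],None,fx=2.8,fy=2.8,interpolation=2))
plan((-4,-86,0,.112))
E
```

```text
t2.62 tcp [ 0.5688 -0.0717  0.3244] yaw-68.3 nest case mm [ -4.5 -87.9] tip z 0.1463 F [0.7 0.4 1.6] w 0.0131
(-4, -86, 0) shift -0.0019 -0.0007 0.0343 turn -0.3
```

View pics/s1.png

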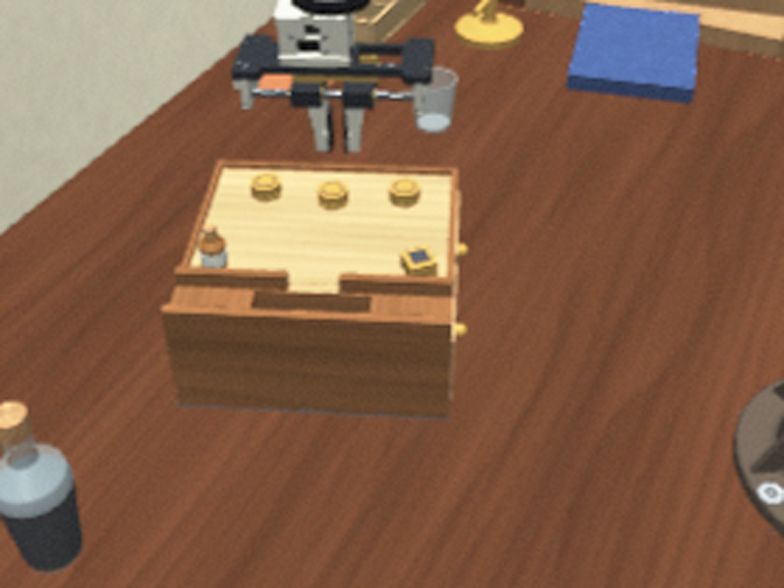

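Side view: the fingers (335,140) are above and behind the middle cap (333,193), and the case layout agrees with the top view. Next I descend and push.

Call:
play_rows:
  targets:
    - [[-0.002,0,0.017,0],[-0.002,0,0.034,0],[-0.002,0,0.035,0],[-0.002,0,0.035,0]]

```text
t: 3.12
eef_pos: [0.5688, -0.0699, 0.2915]
ee_rot: [-3.139, -0.001, -1.192]
force: [-0.4, 0.7, 0.0]
width: 0.0131
```

```bash
python3 -c "
from h import *
plan((-4,-67,0,.111),(0,30,0,.111),(0,66,0,.111),(0,79,0,.111))"
```

```text
t3.12 tcp [ 0.5688 -0.0699  0.2915] yaw-68.3 nest case mm [ -3.9 -86.2] tip z 0.1134 F [-0.4  0.7  0. ] w 0.0131
(-4, -67, 0) shift -0.0192 0.0001 0.0024 turn -0.3
(0, 30, 0) shift -0.1162 -0.0034 0.0024 turn -0.3
(0, 66, 0) shift -0.1522 -0.0032 0.0024 turn -0.3
(0, 79, 0) shift -0.1652 -0.0031 0.0024 turn -0.3
```

Push gently at about 15 mm per row.

Call:
play_rows:
  targets:
    - [[-0.01,0,0.002,0],[-0.025,0,0.002,0],[-0.04,-0.001,0.002,0],[-0.055,-0.002,0.002,0],[-0.07,-0.003,0.002,0]]

```text
t: 3.75
eef_pos: [0.5447, -0.0024, 0.2878]
ee_rot: [-3.141, -0.0, -1.192]
force: [-0.3, -0.5, 1.1]
width: 0.0132
```

Call:
play_rows:
  targets:
    - [[-0.015,0,0,0],[-0.03,0,0,0],[-0.045,0,0,0],[-0.055,0,0,0],[-0.06,0,0,0]]

```text
t: 4.38
eef_pos: [0.5227, 0.0527, 0.2877]
ee_rot: [3.142, 0.0, -1.192]
force: [-0.8, -1.0, -0.8]
width: 0.0129
```

```bash
python3 - <<'E'
from h import *
im,d=cams.grab_frame("side")
cv2.imwrite("pics/s2.png",cv2.resize(im[150:260,190:330,::-1],None,fx=5,fy=5,interpolation=2))
plan((0,66,0,.111),(0,79,0,.111))
E
```

```text
t4.42 tcp [0.5226 0.0528 0.2877] yaw-68.3 nest case mm [-0.7 44.9] tip z 0.1096 F [-0.8  0.5 -0.6] w 0.0131
(0, 66, 0) shift -0.0211 -0.0008 -0.0014 turn -0.3
(0, 79, 0) shift -0.0341 -0.0007 -0.0014 turn -0.3
```

View pics/s2.png

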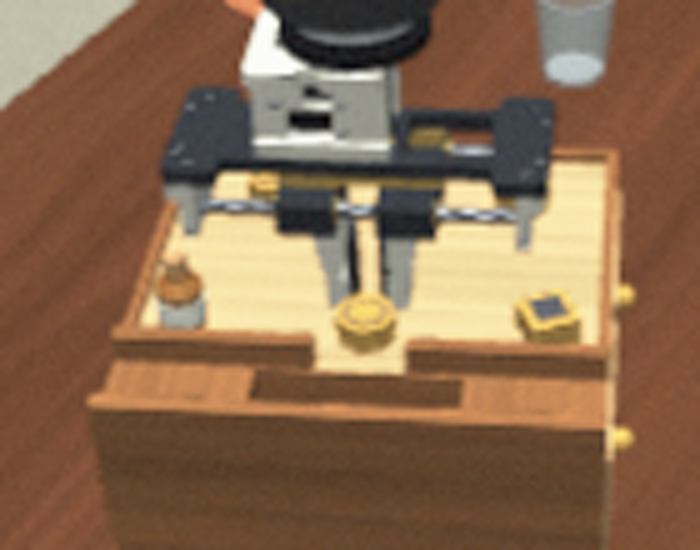

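The cap at (365,320) is nested between the fingers and centred on the gate (312–410). I'll continue through.

Call:
play_rows:
  targets:
    - [[-0.012,-0.001,0,0],[-0.022,-0.001,0,0],[-0.03,-0.001,0,0],[-0.034,-0.001,0,0],[-0.034,-0.001,0,0]]

```text
t: 5.05
eef_pos: [0.5112, 0.0843, 0.2877]
ee_rot: [-3.142, 0.0, -1.192]
force: [0.3, -0.2, 0.4]
width: 0.0129
```

```bash
python3 - <<'E'
from h import *
im,d=cams.grab_frame("side")
cv2.imwrite("pics/s3.png",cv2.resize(im[150:260,190:330,::-1],None,fx=5,fy=5,interpolation=2))
plan((0,50,0,.111),(0,82,0,.111))
E
```

```text
t5.10 tcp [0.5112 0.0842 0.2876] yaw-68.3 nest case mm [ 0.4 78.3] tip z 0.1095 F [-0.2 -0.7  0.4] w 0.0127
(0, 50, 0) shift 0.0283 0.0001 -0.0015 turn -0.3
(0, 82, 0) shift -0.0037 0.0003 -0.0015 turn -0.3
```

View pics/s3.png

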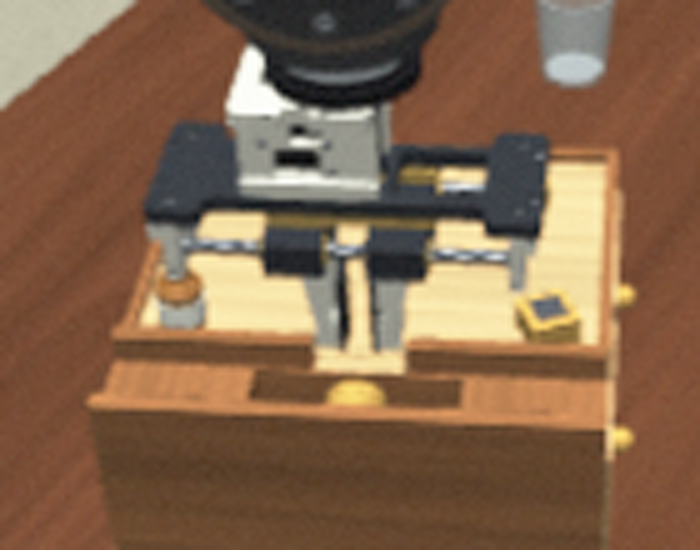

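The cap is dropping into the slot (357,395); the vial and square cap haven't moved. Back off, rise and go to the next cap.

Call:
play_rows:
  targets:
    - [[0.03,0,0,0],[0.05,0,-0.04,0],[0.08,0,-0.06,0],[0.11,0,-0.06,-10],[0.13,0,-0.06,-20]]

```text
t: 5.72
eef_pos: [0.5596, -0.0382, 0.348]
ee_rot: [-3.141, -0.0, -0.839]
force: [-0.6, 0.0, -0.4]
width: 0.0129
```

```bash
python3 - <<'E'
from h import *
plan((76,-91,34,.165),(76,-91,34,.113))
E
```

```text
t5.72 tcp [ 0.5596 -0.0382  0.348 ] yaw-48.1 nest case mm [ -9.1 -54.8] tip z 0.1699 F [-0.6  0.  -0.4] w 0.0129
(76, -91, 34) shift 0.0623 -0.0736 0.0049 turn -14.1
(76, -91, 34) shift 0.0623 -0.0736 0.0569 turn -14.1
```

Call:
play_rows:
  targets:
    - [[0.03,-0.035,0,-7],[0.062,-0.074,0,-14],[0.062,-0.074,0,-14],[0.062,-0.074,0.03,-14],[0.062,-0.074,0.055,-14]]

```text
t: 6.35
eef_pos: [0.6552, -0.0342, 0.2917]
ee_rot: [3.141, 0.001, -0.6]
force: [-0.2, -0.1, 0.1]
width: 0.0129
```

```bash
python3 - <<'E'
from h import *
im,d=cams.grab_frame("side")
plan((76,-91,34,.113),(67,-78,34,.113),(2,18,34,.113))
P=cloud("side",d)
m=[r for r in finder.find_in("side","cap_a")];print([(r["score"],np.round(w2c(r["xyz"])*1000),r["xyz"][2]) for r in m])
E
```

```text
t6.40 tcp [ 0.654  -0.0342  0.288 ] yaw-34.4 nest case mm [ 74.7 -89.1] tip z 0.1099 F [-1.2  0.6 -4.2] w 0.0130
(76, -91, 34) shift 0.0023 -0.0003 -0.0031 turn -0.4
(67, -78, 34) shift -0.0135 0.0001 -0.0031 turn -0.4
(2, 18, 34) shift -0.1294 0.0011 -0.0031 turn -0.4
[]
```

Call:
play_rows:
  targets:
    - [[0,0,-0.003,0],[-0.01,0,-0.003,0],[-0.025,0,-0.003,0],[-0.04,0,-0.003,0],[-0.055,0,-0.003,0]]

```text
t: 7.08
eef_pos: [0.6094, -0.0021, 0.2962]
ee_rot: [-3.141, -0.001, -0.598]
force: [0.5, 0.1, 0.1]
width: 0.0129
```

Call:
play_rows:
  targets:
    - [[-0.015,0.001,0,0],[-0.03,0.001,0,0],[-0.045,0.001,0,0],[-0.06,0.001,0,0],[-0.07,0.001,0,0]]

```text
t: 7.7
eef_pos: [0.5511, 0.0364, 0.2956]
ee_rot: [3.141, 0.0, -0.599]
force: [0.9, -0.8, 0.8]
width: 0.0131
```

Call:
play_rows:
  targets:
    - [[-0.005,0,0,0],[-0.005,0,0,0]]

```text
t: 7.95
eef_pos: [0.5477, 0.0388, 0.2956]
ee_rot: [3.141, 0.0, -0.599]
force: [0.5, 1.1, 0.6]
width: 0.0132
```

```bash
python3 - <<'E'
from h import *
im,d=cams.grab_frame("side")
cv2.imwrite("pics/s4.png",cv2.resize(im[150:260,190:330,::-1],None,fx=5,fy=5,interpolation=2))
plan((2,0,34,.113))
E
```

```text
t8.00 tcp [0.5479 0.0387 0.2956] yaw-34.3 nest case mm [ 3.5 18.2] tip z 0.1175 F [-0.5 -0.2  0.3] w 0.0132
(2, 0, 34) shift 0.0143 0.0112 0.0045 turn -0.3
```

View pics/s4.png

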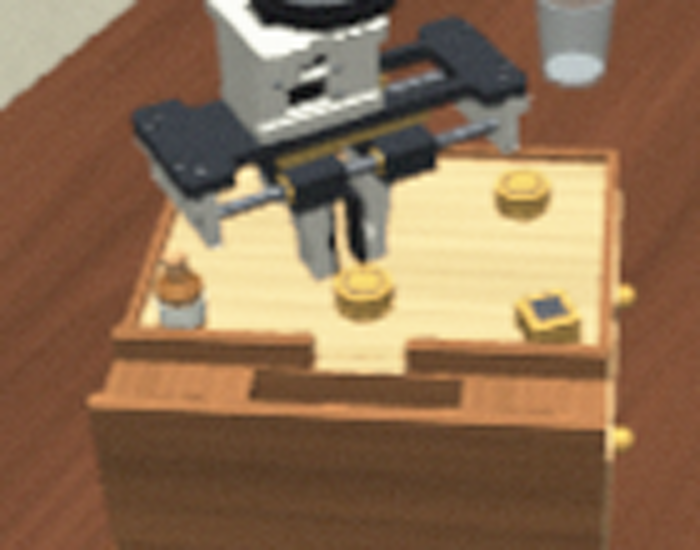

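The second cap (363,292) is nested in front of the gate. I'll back off, square up and push through.

Call:
play_rows:
  targets:
    - [[0.02,0,0,0],[0.03,0.005,0,8],[0.03,0.01,0,17],[0.03,0.015,0,26],[0.03,0.02,0,34]]

```text
t: 8.62
eef_pos: [0.5623, 0.0042, 0.2953]
ee_rot: [3.141, -0.0, -1.198]
force: [0.8, -1.0, -0.6]
width: 0.013
```

```bash
python3 - <<'E'
from h import *
plan((3,4,0,.111),(3,18,0,.111),(1,50,0,.111),(0,79,0,.111))
E
```

```text
t8.62 tcp [0.5623 0.0042 0.2953] yaw-68.6 nest case mm [ 18. -15.] tip z 0.1172 F [ 0.8 -1.  -0.6] w 0.0130
(3, 4, 0) shift -0.0188 0.0149 0.0062 turn -0.6
(3, 18, 0) shift -0.0328 0.0151 0.0062 turn -0.6
(1, 50, 0) shift -0.0648 0.0174 0.0062 turn -0.6
(0, 79, 0) shift -0.0938 0.0188 0.0062 turn -0.6
```

Call:
play_rows:
  targets:
    - [[0,0.015,0.006,-0.6],[-0.018,0.015,0.006,-0.6],[-0.032,0.015,0.006,-0.6],[-0.047,0.016,0.006,-0.6],[-0.062,0.017,0.006,-0.6]]

```text
t: 9.25
eef_pos: [0.5223, 0.0577, 0.2898]
ee_rot: [-3.141, -0.0, -1.181]
force: [-0.1, -0.5, -0.1]
width: 0.0128
```

Call:
play_rows:
  targets:
    - [[-0.012,0.001,0,0],[-0.022,0.002,0,0],[-0.03,0.002,0,0],[-0.032,0.002,0,0],[-0.032,0.002,0,0]]

```text
t: 9.88
eef_pos: [0.5087, 0.0854, 0.2896]
ee_rot: [3.142, 0.0, -1.182]
force: [0.5, 0.4, 0.4]
width: 0.0128
```

```bash
python3 - <<'E'
from h import *
im,d=cams.grab_frame("side")
cv2.imwrite("pics/s5.png",cv2.resize(im[150:260,190:330,::-1],None,fx=5,fy=5,interpolation=2))
plan((0,79,0,.111))
E
```

```text
t9.93 tcp [0.5087 0.0853 0.2896] yaw-67.7 nest case mm [-1.7 80.2] tip z 0.1115 F [ 0.4 -0.5  0.5] w 0.0132
(0, 79, 0) shift 0.0012 -0.0016 0.0005 turn 0.3
```

View pics/s5.png

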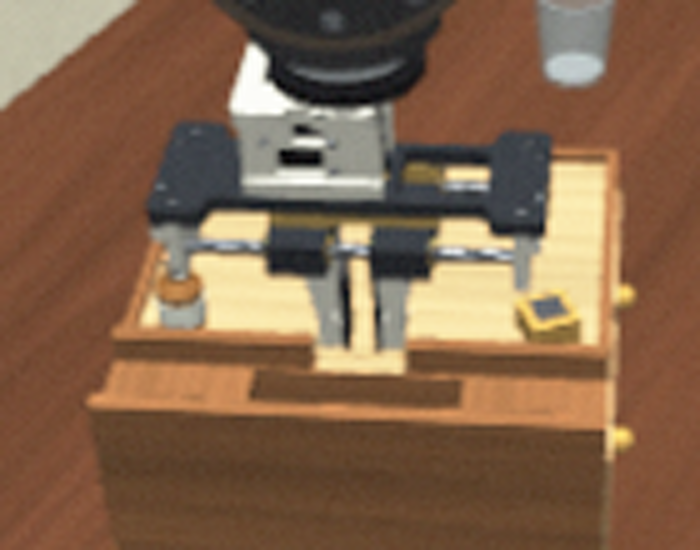

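The second cap is gone into the slot; the gate is empty. Now the third one.

Call:
play_rows:
  targets:
    - [[0.03,0,0,0],[0.05,0,-0.04,0],[0.09,0,-0.06,8],[0.13,0.01,-0.06,18],[0.15,0.04,-0.06,28]]

```text
t: 10.55
eef_pos: [0.5293, -0.0703, 0.3495]
ee_rot: [-3.141, -0.0, -1.678]
force: [0.4, 0.4, 0.4]
width: 0.0131
```

```bash
python3 - <<'E'
from h import *
plan((-87,-89,-38.5,.165),(-87,-89,-38.5,.114))
E
```

```text
t10.55 tcp [ 0.5293 -0.0703  0.3495] yaw-96.1 nest case mm [-29.1 -74.7] tip z 0.1714 F [0.4 0.4 0.4] w 0.0131
(-87, -89, -38.5) shift 0.0395 0.0487 0.0064 turn 10.4
(-87, -89, -38.5) shift 0.0395 0.0487 0.0574 turn 10.4
```

Call:
play_rows:
  targets:
    - [[0.02,0.025,0,5],[0.04,0.049,0,10],[0.04,0.049,0,10],[0.04,0.049,0.03,10],[0.04,0.049,0.055,10]]

```text
t: 11.18
eef_pos: [0.4763, -0.1035, 0.2942]
ee_rot: [-3.141, 0.0, -1.844]
force: [0.3, -1.0, -0.5]
width: 0.0133
```

Call:
play_rows:
  targets:
    - [[0,0,0,0]]

```text
t: 11.3
eef_pos: [0.4757, -0.1035, 0.2932]
ee_rot: [3.138, -0.001, -1.845]
force: [0.3, -0.1, 0.2]
width: 0.013
```

```bash
python3 - <<'E'
from h import *
plan((-87,-89,-38.5,.113),(-77,-76.5,-38.5,.113),(-1,18,-38.5,.113))
E
```

```text
t11.30 tcp [ 0.4757 -0.1035  0.2932] yaw-105.7 nest case mm [-87.9 -87.6] tip z 0.1151 F [ 0.3 -0.1  0.2] w 0.0130
(-87, -89, -38.5) shift 0.0006 -0.0012 0.0021 turn 0.8
(-77, -76.5, -38.5) shift -0.0154 -0.0015 0.0021 turn 0.8
(-1, 18, -38.5) shift -0.1367 -0.0038 0.0021 turn 0.8
```

Call:
play_rows:
  targets:
    - [[-0.005,-0.001,0.002,0.8],[-0.018,-0.002,0.002,0.8],[-0.033,-0.002,0.002,0.8],[-0.048,-0.002,0.002,0.8],[-0.063,-0.003,0.002,0.8]]

```text
t: 11.92
eef_pos: [0.4961, -0.0424, 0.2929]
ee_rot: [-3.141, 0.0, -1.858]
force: [-0.8, -0.5, -0.3]
width: 0.013
```

Call:
play_rows:
  targets:
    - [[-0.015,0,0,0],[-0.03,0,0,0],[-0.045,0,0,0],[-0.06,0,0,0],[-0.072,0,0,0]]

```text
t: 12.55
eef_pos: [0.5165, 0.0263, 0.2926]
ee_rot: [3.142, -0.0, -1.859]
force: [0.8, -0.9, 0.9]
width: 0.0134
```

Call:
play_rows:
  targets:
    - [[-0.002,0,0,0],[-0.002,0,0,0]]

```text
t: 12.8
eef_pos: [0.5167, 0.0273, 0.2926]
ee_rot: [3.141, -0.0, -1.859]
force: [-0.2, -0.4, 0.4]
width: 0.0132
```

```bash
python3 - <<'E'
from h import *
im,d=cams.grab_frame("side")
cv2.imwrite("pics/s6.png",cv2.resize(im[150:260,190:330,::-1],None,fx=5,fy=5,interpolation=2))
plan((0,0,0,.113))
E
```

```text
t12.85 tcp [0.5167 0.0271 0.2926] yaw-106.5 nest case mm [-0.6 17.9] tip z 0.1145 F [-0.   0.1  0.2] w 0.0134
(0, 0, 0) shift 0.0083 -0.0271 0.0015 turn -38.5
```

View pics/s6.png

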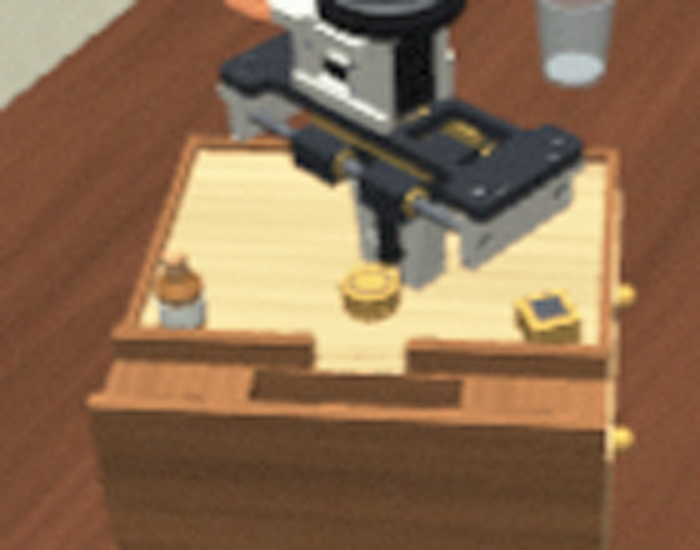

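The third cap is at (370,290) in front of the gate. Same manoeuvre as before.

Call:
play_rows:
  targets:
    - [[0.02,0,0,0],[0.03,-0.005,0,-9],[0.03,-0.01,0,-19],[0.03,-0.015,0,-29],[0.03,-0.02,0,-38.5]]

```text
t: 13.48
eef_pos: [0.527, -0.0085, 0.2927]
ee_rot: [3.141, 0.0, -1.183]
force: [0.0, -0.2, -0.3]
width: 0.0129
```

```bash
python3 - <<'E'
from h import *
plan((-1,2,0,.111),(-1,18,0,.111),(-1,50,0,.111),(0,80,0,.111))
E
```

```text
t13.47 tcp [ 0.527  -0.0085  0.2927] yaw-67.8 nest case mm [-19.9 -13.6] tip z 0.1146 F [ 0.  -0.2 -0.3] w 0.0129
(-1, 2, 0) shift -0.0155 -0.0188 0.0036 turn 0.2
(-1, 18, 0) shift -0.0315 -0.0189 0.0036 turn 0.2
(-1, 50, 0) shift -0.0635 -0.0190 0.0036 turn 0.2
(0, 80, 0) shift -0.0935 -0.0202 0.0036 turn 0.2
```

Call:
play_rows:
  targets:
    - [[0,-0.018,0.003,0],[-0.016,-0.018,0.003,0],[-0.031,-0.019,0.003,0],[-0.046,-0.019,0.003,0],[-0.061,-0.02,0.003,0]]

```text
t: 14.1
eef_pos: [0.5225, 0.058, 0.2898]
ee_rot: [-3.141, 0.0, -1.187]
force: [0.4, -0.4, -0.0]
width: 0.0129
```

Call:
play_rows:
  targets:
    - [[-0.012,0,0,0],[-0.022,0,0,0],[-0.03,0,0,0],[-0.032,0,0,0],[-0.032,0,0,0]]

```text
t: 14.72
eef_pos: [0.511, 0.0865, 0.2895]
ee_rot: [3.141, 0.0, -1.187]
force: [-0.8, -0.3, 0.9]
width: 0.0128
```

Call:
play_rows:
  targets:
    - [[0.03,0,0,0],[0.05,0,-0.03,0],[0.09,0,-0.08,0],[0.14,0,-0.12,0],[0.2,0,-0.12,0]]

```text
t: 15.35
eef_pos: [0.5873, -0.1003, 0.414]
ee_rot: [-3.134, -0.003, -1.186]
force: [1.2, 0.4, -0.6]
width: 0.0132
```

Call:
play_rows:
  targets:
    - [[0.05,0,0,0],[0.1,0,0,0],[0.15,0,0,0],[0.15,0,0,0]]

```text
t: 15.85
eef_pos: [0.6428, -0.2416, 0.4081]
ee_rot: [3.14, 0.0, -1.191]
force: [-0.4, -0.1, 0.2]
width: 0.0131
```

```bash
python3 - <<'E'
from h import *
im,d=cams.grab_frame("side");ti,td=cams.grab_frame("top")
a=cv2.resize(im[150:260,190:330],None,fx=2.8,fy=2.8,interpolation=2)
b=cv2.resize(ti[110:270,130:360],(392,308),interpolation=2)
cv2.imwrite("pics/f.png",np.hstack([a,b])[:,:,::-1])
plan()
def comp(d):
    P=cloud("top",d);z=P[...,2]
    L=(P[...,:2]-C)@B*1000
    n,l,st,c=cv2.connectedComponentsWithStats(((z>.114)&(z<.16)&(abs(L[...,0])<118)&(L[...,1]>-118)&(L[...,1]<60)).astype(np.uint8))
    for i in range(1,n):
        if st[i,4]>15: print(st[i,4],np.round(L[l==i].mean(0),1))
comp(td)
E
```

```text
t15.95 tcp [ 0.6421 -0.239   0.4088] yaw-68.1 nest case mm [   0.7 -270.4] tip z 0.2307 F [0.4 1.3 0.5] w 0.0130
95 [95.5 42. ]
115 [-96.2  40.8]
```

View pics/f.png

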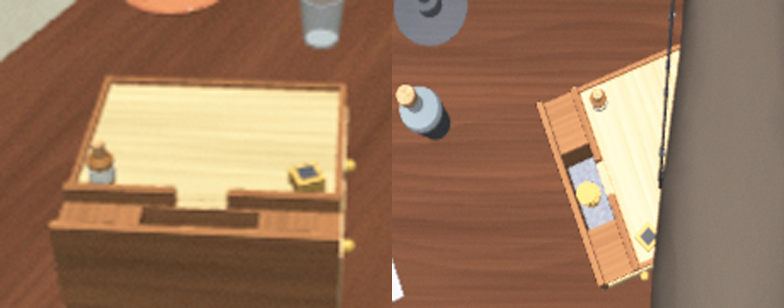

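```bash
python3 - <<'E'
from h import *
ti,td=cams.grab_frame("top");P=cloud("top",td);L=(P[...,:2]-C)@B*1000
m=(abs(L[...,0])<50)&(L[...,1]>80)&(L[...,1]<118);z=P[...,2][m]*1000
print(np.histogram(z,bins=np.arange(-5,120,8)));
h=m&(P[...,2]>.03)&(P[...,2]<.1);print(np.round(L[h].mean(0)) if h.any() else None)
cv2.imwrite("pics/slot.png",cv2.resize(ti[170:250,210:290,::-1],None,fx=7,fy=7,interpolation=2))
E
```

```text
(array([ 35, 269,  10,   2,   9,  18,  17,  95,   1,   0,   0,   0,   0,
         0,   0]), array([ -5,   3,  11,  19,  27,  35,  43,  51,  59,  67,  75,  83,  91,
        99, 107, 115]))
[ -0. 101.]
```

View pics/slot.png

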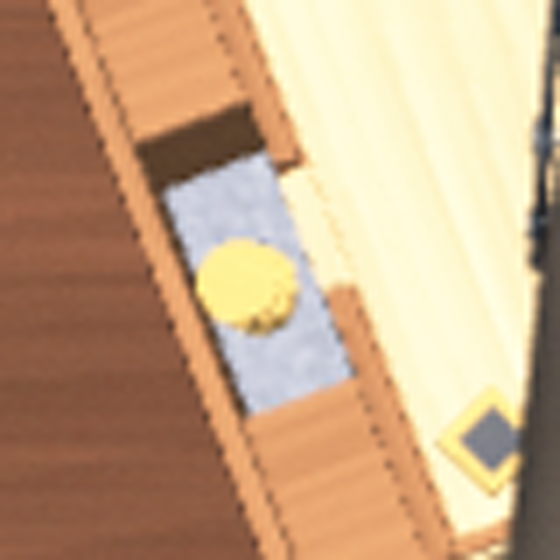

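The caps are stacked in the slot. The stack top is at about 54 mm, which matches the 6 mm floor plus three 16 mm caps. The arm is clear, so I'm handing in.

```bash
python3 -c "
from station import job_done
print(job_done())"
```

```text
the job is handed in; nothing more can be done
None
```

I pushed all three round caps across the deck and through the gate one at a time, with the fingertips nearly shut. Each cap dropped into the slot, none was lifted, and the job was handed in at about 16 s.

- **Caps:** only the top cap is visible in the slot. Depth puts the top of the stack at about 54 mm, which fits three caps on the slot floor. No round cap shows on the deck.
- **Vial:** it measured (95.5, 42.0) mm in the case frame, against (95.3, 42.0) at the start.
- **Square cap:** it measured (-96.2, 40.8) mm against (-97.2, 39.3). The arm partly hid it in that view, so I took the 1–2 mm difference as measurement noise.
- **Things on the table:** the beaker, flask and what shows of the spatula looked undisturbed in the last pictures; I didn't measure them.
- **Forces:** the largest wrist force I saw was about 4 N. It appeared briefly while lowering behind the second cap; I raised the tool 3 mm straight away.

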